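# Let a grinding wheel settle on the balancing stand

## Robot

A 7-joint arm with a two-finger parallel gripper is mounted at the origin on the work surface. World frame = base frame: x ahead of the robot, y to its left, z up, the work surface at z = 0. Lengths are in m, angles in rad, forces in N, time in s.
With the tool pointing down it reaches from about 0.4 to 0.85 m from the base axis. Payload 10.4 kg.
Tool frame: the origin (TCP) lies on the mounting face of the last link; the fingertips stand 182 mm ahead of it and the grasp point (between the pads) lies 164 mm ahead of it; z points along the fingers, y is the direction in which the jaws open and shut (so a half turn about z gives the same grasp; the last joint's range is limited). The gripper opens to 87 mm and grips with 3 to 60 N. Pads are 19 mm wide; open, the fingers measure 117 mm over their backs; the gripper's body (75 mm by 190 mm) begins 51 mm behind the grasp point.
Start: joints at [-1.13, 0.332, -0.065, 1.46, 0.022, 1.35, -0.088], TCP at [0.28, 0.559, 0.405] pointing down, gripper open.
Joint ranges: [-2.6, 2.6], [-0.5, 2.12], [-1.47, 1.34], [0.16, 2.42], [-1.27, 4.41], [0.06, 2.06], [-2.6, 2.6]. Speed limits (rad/s): [2.22, 2.22, 2.79, 2.79, 3.14, 3.14, 3.14].

## Interface

Orientations are given as [roll, pitch, yaw] about the fixed x, y, z axes, in that order (R = Rz(yaw) Ry(pitch) Rx(roll)).
In Python, from rig import robot, eyes gives the robot as it stands. The module is installed in compiled form; this text tells all that it offers.
- The arm moves only by the tool play_rows, never from a script. Its argument "plan" is a list of rows, each a list of 3 entries, a list of its own where there are three numbers: the turn, a rotation vector about the tool's x, y, z in units of 10 degrees (1.0 is 10 degrees), then the shift along the tool's x, y, z in units of 60 mm (1.0 is 60 mm), then the gripper's target within -1 to 1 (shut at 1, half-way at 0, fully open at -1). A call has 1 to 12 rows; each row is the pose to reach, as a shift and turn from the pose measured when the call began, along the tool's axes at that moment; what a row does not reach only later rows make up. A row lasts 1/8 s, in which the tool goes at most 62.5 mm and 10.7 degrees, less where a joint would pass 70% of its speed; a pose out of reach is approached as far as the arm can. A call with a gripper value outside its range is refused whole. The fingers move at their own pace and stop on an object; the grip force is fixed at half the most. Time passes only in rows, so rows that repeat a pose let the fingers close. It gives the time, the measured TCP pose, the force and the opening at its end, in the units of the state.
- robot.get_obs(): the state, without advancing time (a new reading comes with each control period).
- eyes.snapshot(name): name is "side" or "top"; returns the picture (480x640x3 uint8, blue, green, red); there is no depth.
- eyes.get_calibration(name): a dict with "vertical_fov" (degrees; the focal length in pixels is half the picture's height over the tangent of half this angle, whatever the lens; pixels are square), "cx", "cy" (the principal point, pixels), "R" (3x3) and "t" (3): a world point X has camera coordinates R X + t. Camera axes: x right, y down, z forward; pixel columns grow to the right and rows downward; lengths in m; the calibration is good to about 2 mm. A picture is of the moment at which its call begins. get_calibration takes no time and is no camera call.
- robot.finish_job(): hands the job in, once; it reports no verdict.
The state is a dict: "clock": time; "joint_pos": joint angles; "qd": joint speeds; "effort": joint torques, N m; "tool_pos": TCP position; "orientation": TCP orientation; "force": force on the tool from outside, world axes, zero at the start; "moment": the same for the moment, N m; "grip_width": finger opening in m.
Only numpy, scipy, OpenCV 4.12 (cv2) and the standard library are available. Lean on these libraries where they do the work, as an engineer would, in place of code of your own. Each camera call takes 0.05 s, during which the arm holds its last target.

## Task

The grinding wheel on the roller balancing stand is held by its brakes with the heavy side (the steel weights) off the bottom. Press the brake release bar along the front of the stand, under the lamp, down near its middle so that both ends go down evenly, hold it down until the wheel has turned by its own weight and come to rest with the heavy side at the bottom, then let the bar come back up and take the hand clear. Do not touch the wheel or its arbor, and leave the other things on the bench where they are.

Things in the scene. Friction and masses are not known exactly. Their poses are not given: they have to be found in the camera images.
- stand: Grey roller balancing stand, fixed, on a wooden block 260 x 280 mm. Origin on the bench under the arbor (axis at z 165 mm); z up, x from the release bar to the stand's back (away from the robot), y left along arbor and bar. A rigid lamp, 55 mm deep, 250 long, hangs over the bar: underside z 265 mm, front edge x -133 mm; it blocks a vertical tool, one leant 25-45 deg towards -x (the robot) passes under it
- bar_mid (a point): Middle of the top face of the brake release bar: flat bare steel, 230 mm long (stand's y), 46 mm deep (x), 10 mm thick; when up its top is at z 139 mm and its centre line at x -140 mm of the stand. Moves with the bar; free space 60 mm below it. At each end (102 mm off the middle) an arm runs back under the arbor to the pivot
- bar_left_end (a point): Left (+y) end of the release bar, on its top face, 115 mm from bar_mid; moves with the bar
- bar_right_end (a point): Right (-y) end of the release bar, on its top face, 115 mm from bar_mid; moves with the bar
- bar_press (a joint): Angle of the bar about its pivot at the stand's back, rad: about 0 when up (brakes on), grows as pressed; 0.0042 rad is 1 mm at the bar's middle, which moves straight down. Both brakes are clear from 0.055 (13 mm) if the bar is level; 0.075 (18 mm) is a good depth; stop at 0.11 (26 mm). Sprung: about 7 N to start, 14 N at 18 mm; springs back when let go
- bar_rock (a joint): Rock of the bar on its rubber bushes about the stand's x axis, rad: 0 = level, + when the left end is high; the ends differ in height by 230 mm times this. Pressing off the middle rocks it about 0.001 rad per N for each 10 mm, and the high end's brake then stays on. Level enough within 0.035 (8 mm between the ends)
- wheel: Grey grinding wheel, 175 mm diameter, 25 mm thick, upright on the arbor. Origin at its centre on the arbor axis; its y lies along the arbor; its z axis points from the heavy side through the centre, so it is settled when z points straight up. With the brakes off it turns freely and takes about 1 to 6 s to swing out and stop
- heavy_spot (a point): Centre of the pair of dark steel balance weights (44 x 30 mm blocks, one on either face of the wheel, standing 20 mm out) 58 mm from the wheel's centre: the heavy side. At the start it is 50 degrees or more away from the bottom
- arbor: Steel arbor of the wheel, 18 mm diameter and 250 mm long with a 60 mm brake drum at each end, lying loose on two pairs of steel rollers; origin at its middle, y along it
- wrench: Bystander: steel wrench 190 mm, lying along the left side of the stand
- gouge: Bystander: carving gouge 235 mm with a round wooden handle, lying along the right side of the stand
- mallet: Bystander: round carver's mallet standing on its 80 mm head, 225 mm high
- spare_wheel: Bystander: reddish grinding wheel 125 mm diameter, 20 mm thick, lying flat
- spray_bottle: Bystander: clear bottle 64 mm diameter, 170 mm high, standing
- leaf: Bystander: carved limewood leaf 170 x 85 mm, lying

How it is judged:
By the outcome, as a careful person would: the job done as asked, in the order asked, and still so for the second after the job is handed in, with the robot touching nothing.
It also fails if it takes over 37 s, if anything falls off the work surface, if the arm or the gripper's body presses on something with over 40 N, if the wrist force passes 120 N, or if a joint passes its speed limit or range.

## Working session

There is one attempt and no reset: what is moved stays moved. The work goes in short steps, Python scripts to look and compute and a tool call to move; the robot and the scene stay as the last step left them, time stands still between calls to the robot, and variables do not carry over. Pictures are saved under pics/ and viewed, and the job is handed in when it is done.

Besides the shell and the picture viewer there is one more tool, called after "Request:" by a JSON object that holds its "fn" and its "kwargs", one argument or row to a line. play_rows: Moves the arm, as the interface text tells. Its arguments: {"type":"object","properties":{"plan":{"type":"array","items":{"type":"array"}}},"required":["plan"]}

```bash
mkdir -p pics
python3 - <<'E'
from rig import robot, eyes
import cv2
for n in("side","top"):
    cv2.imwrite(f"pics/{n}0.png",eyes.snapshot(n)); print(n,eyes.get_calibration(n))
print(robot.get_obs())
E
```

```text
side {'vertical_fov': 44.12557003790843, 'cx': 315.28827822559145, 'cy': 236.32718800477514, 'R': array([[-0.7662137 ,  0.64253906, -0.00775421],
       [ 0.37112837,  0.43264689, -0.82163276],
       [-0.52457631, -0.63242408, -0.56996445]]), 't': array([ 0.4017466 , -0.10867804,  1.85671303])}
top {'vertical_fov': 52.020738426110505, 'cx': 312.3909536016214, 'cy': 243.3801617851227, 'R': array([[-0.00974308, -0.99986652, -0.0131152 ],
       [-0.99877236,  0.01036778, -0.04843836],
       [ 0.04856787,  0.01262716, -0.99874006]]), 't': array([0.00959555, 0.55459963, 1.2318068 ])}
{'clock': 0.1, 'joint_pos': array([-1.12957419,  0.33280015, -0.06469328,  1.46085039,  0.02157638,
        1.34990518, -0.08853998]), 'qd': array([ 0.00029174, -0.00282072,  0.00041596, -0.00102257,  0.00049626,
       -0.00098602, -0.00062498]), 'effort': array([ 1.42558896e-03, -6.24541640e+01,  2.45430594e-02, -3.90715134e+01,
       -6.15013763e-02,  3.65304819e-02,  1.36991403e-04]), 'tool_pos': array([0.27954804, 0.55886818, 0.40404197]), 'orientation': array([-3.14032430e+00,  3.68120323e-05,  2.67773809e+00]), 'force': array([0.03300936, 0.37894253, 0.65557493]), 'moment': array([-0.01204312,  0.0303364 ,  0.02258067]), 'grip_width': 0.0869947421426407}
```

View pics/side0.png

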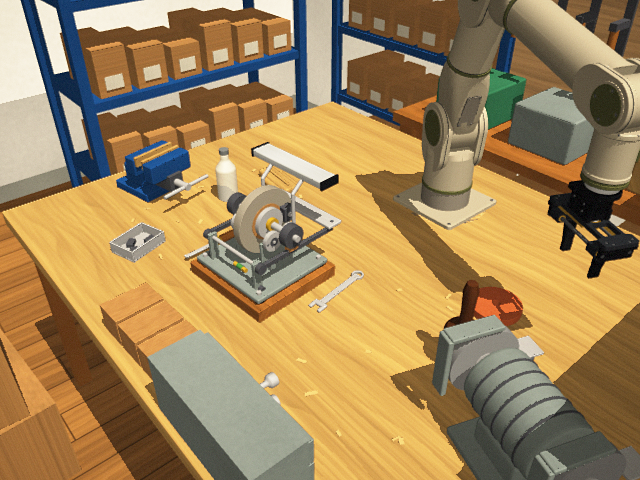

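View pics/top0.png

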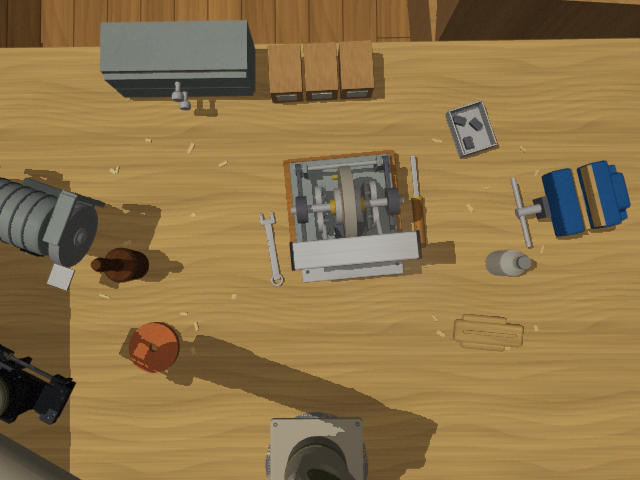

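The stand is straight ahead of the robot. In the top view the lamp is at about (355,250), with the bar's front strip just below it at about (352,271). The side view shows the bar under the lamp. I'll enlarge both.

Run:
```python
import cv2
a=cv2.imread("pics/top0.png")[140:300,270:440]; cv2.imwrite("pics/top0c.png",cv2.resize(a,None,fx=3.7,fy=3.7,interpolation=cv2.INTER_CUBIC))
a=cv2.imread("pics/side0.png")[135:325,180:380]; cv2.imwrite("pics/side0c.png",cv2.resize(a,None,fx=3.1,fy=3.1,interpolation=cv2.INTER_CUBIC))
```

```text
(no output)
```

View pics/top0c.png

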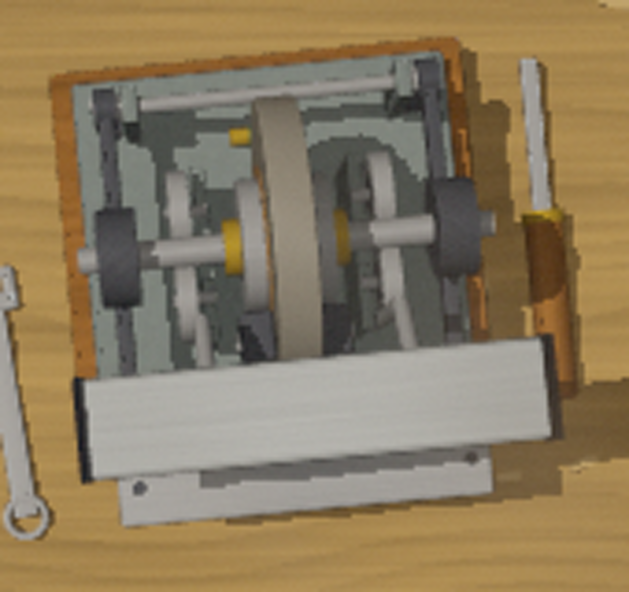

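View pics/side0c.png

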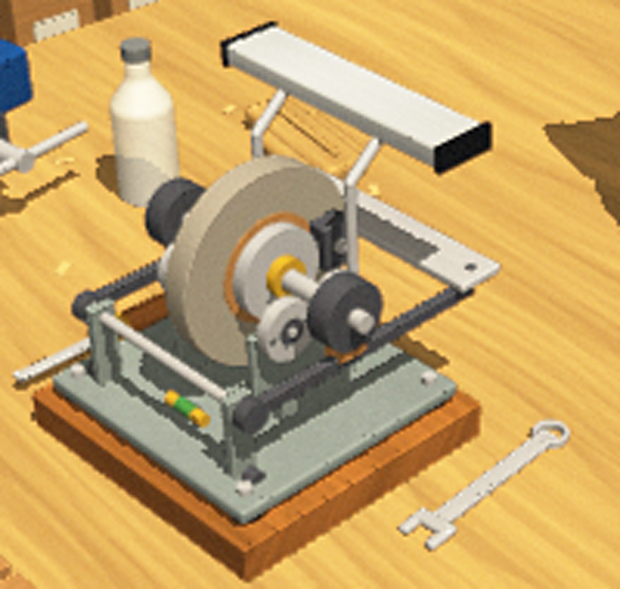

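```bash
cat > h.py <<'E'
import numpy as np
from rig import robot, eyes
from scipy.optimize import least_squares
C={n:eyes.get_calibration(n) for n in("side","top")}
def proj(n,X):
    c=C[n];f=240/np.tan(np.radians(c["vertical_fov"]/2));p=c["R"]@X+c["t"]
    return np.array([c["cx"]+f*p[0]/p[2],c["cy"]+f*p[1]/p[2]])
T=lambda a,b:np.array([270+a/3.7,140+b/3.7])
S=lambda a,b:np.array([180+a/3.1,135+b/3.1])
E
python3 - <<'E'
from h import *
def tri(t,s):
    r=least_squares(lambda X:np.r_[proj("top",X)-t,proj("side",X)-s],[.4,0,.1]);return r.x,r.cost
print("screwL",tri(T(139,488),S(470,266)))
print("cornerL",tri(T(123,526),S(499,266)))
print("arborL",tri(T(81,262),S(362,321)))
obs=[("top",(-.163,.115,.139),T(123,526)),("top",(-.163,-.115,.139),T(492,492)),("side",(-.163,.115,.139),S(499,266)),
("top",(0,.125,.165),T(81,262)),("top",(0,-.125,.165),T(494,222)),("side",(0,.125,.165),S(362,321))]
def w(p,X):
    c,s=np.cos(p[2]),np.sin(p[2]);return np.array([p[0]+c*X[0]-s*X[1],p[1]+s*X[0]+c*X[1],X[2]+p[3]])
r=least_squares(lambda p:np.concatenate([proj(n,w(p,X))-o for n,X,o in obs]),[.5,0,0,0])
print(r.x,r.fun.round(1)); print("bar_mid",w(r.x,(-.14,0,.139)),"lamp front bottom",w(r.x,(-.133,0,.265)))
E
```

```text
screwL (array([0.48294211, 0.01477058, 0.14188407]), np.float64(0.35641709070953614))
cornerL (array([0.45973377, 0.02490135, 0.13698142]), np.float64(0.3288042539477117))
arborL (array([0.62015158, 0.0472713 , 0.16633399]), np.float64(0.02123060072887155))
[ 6.31491355e-01 -7.63705532e-02  8.09631697e-02  2.03231151e-05] [-0.5  0.4  1.   0.4 -0.5 -0.6 -0.5 -0.4 -0.4  0.2 -0.3  0.8]
bar_mid [ 0.49194996 -0.08769302  0.13902032] lamp front bottom [ 0.49892703 -0.08712689  0.26502032]
```

```bash
cat >> h.py <<'E'
from scipy.spatial.transform import Rotation as Rn
P=(0.6315,-0.0764,0.0810)
def W(X):
    c,s=np.cos(P[2]),np.sin(P[2]);return np.array([P[0]+c*X[0]-s*X[1],P[1]+s*X[0]+c*X[1],X[2]])
def target(tip,lean,flip=True):
    # tip in stand frame; tool z leans
    l=np.radians(lean); z=np.array([np.sin(l),0,-np.cos(l)]); y=np.array([0,1 if flip else -1,0.]); x=np.cross(y,z)
    R=Rn.from_euler('z',P[2]).as_matrix()@np.c_[x,y,z]
    return W(tip)-.182*R[:,2],R
def row(tip,lean,flip=True):
    o=robot.get_obs();R0=Rn.from_euler('xyz',o["orientation"]).as_matrix()
    p,R=target(tip,lean,flip)
    return (Rn.from_matrix(R0.T@R).as_rotvec(degrees=True)/10).round(2).tolist(),(R0.T@(p-o["tool_pos"])/.06).round(2).tolist(),p.round(3)
def tip():
    o=robot.get_obs();R0=Rn.from_euler('xyz',o["orientation"]).as_matrix()
    q=o["tool_pos"]+.182*R0[:,2]-np.array([P[0],P[1],0]);q=Rn.from_euler('z',-P[2]).apply(q)
    zt=Rn.from_euler('z',-P[2]).apply(R0[:,2])
    return o["clock"],q.round(4),zt.round(3),o["force"].round(1),o["joint_pos"].round(2),o["grip_width"]
E
python3 - <<'E'
from h import *
import numpy as np
l=np.radians(28);back=lambda d,t:np.array(t)-d*np.array([np.sin(l),0,-np.cos(l)])
for f in(True,False):
  for d in(.06,.015): print(f,d,row(back(d,(-.145,0,.139)),28,f))
E
```

```text
True 0.06 ([-0.77, -2.73, -3.06], [-6.3, -9.08, 0.87], array([ 0.374, -0.097,  0.353]))
True 0.015 ([-0.77, -2.73, -3.06], [-6.6, -8.89, 1.53], array([ 0.395, -0.096,  0.313]))
False 0.06 ([-3.62, 1.02, 14.5], [-6.3, -9.08, 0.87], array([ 0.374, -0.097,  0.353]))
False 0.015 ([-3.62, 1.02, 14.5], [-6.6, -8.89, 1.53], array([ 0.395, -0.096,  0.313]))
```

Request:
{"fn": "play_rows", "kwargs": {
  "plan": [
    [[0,0,0],[-0.6,-0.9,-0.6],1],
    [[-0.2,-0.6,-0.7],[-1.2,-1.8,-0.6],1],
    [[-0.3,-1.0,-1.1],[-1.8,-2.6,-0.6],1],
    [[-0.4,-1.4,-1.5],[-2.4,-3.5,-0.5],1],
    [[-0.5,-1.8,-2.0],[-3.0,-4.3,-0.4],1],
    [[-0.6,-2.2,-2.5],[-3.6,-5.2,-0.2],1],
    [[-0.77,-2.73,-3.06],[-4.2,-6.1,0],1],
    [[-0.77,-2.73,-3.06],[-4.8,-6.9,0.2],1],
    [[-0.77,-2.73,-3.06],[-5.4,-7.8,0.4],1],
    [[-0.77,-2.73,-3.06],[-6.0,-8.6,0.6],1],
    [[-0.77,-2.73,-3.06],[-6.3,-9.08,0.87],1],
    [[-0.77,-2.73,-3.06],[-6.3,-9.08,0.87],1]
  ]
}}

```text
clock: 1.6
tool_pos: [0.3732, -0.1007, 0.3514]
orientation: [3.141, 0.487, -3.065]
force: [0.4, 1.6, -0.3]
grip_width: 0.0003
```

Run:
```python
from h import *
print(tip()); print(row(np.array((-.145,0,.139))-.06*np.array([np.sin(np.radians(28)),0,-np.cos(np.radians(28))]),28))
```

```text
(1.6, array([-0.1743, -0.0035,  0.1905]), array([ 0.468, -0.001, -0.884]), array([ 0.4,  1.6, -0.3]), array([-0.39, -0.44,  0.48,  2.3 ,  0.17,  0.76,  1.65]), 0.00033996726491566855)
([-0.01, -0.01, -0.02], [-0.02, 0.06, -0.01], array([ 0.374, -0.097,  0.353]))
```

Run:
```python
from h import *
import cv2
a=eyes.snapshot("side");b=eyes.snapshot("top")
A=cv2.resize(a[100:320,180:400],(400,400),interpolation=cv2.INTER_CUBIC)
B=cv2.resize(b[150:350,255:455],(400,400),interpolation=cv2.INTER_CUBIC)
cv2.imwrite("pics/p1.png",np.hstack([A,B]))
print(tip())
```

```text
(1.7, array([-0.1738, -0.002 ,  0.1909]), array([ 0.468, -0.001, -0.884]), array([ 0.6,  0.4, -0.1]), array([-0.39, -0.44,  0.48,  2.3 ,  0.17,  0.76,  1.64]), 0.00027159288850911754)
```

View pics/p1.png

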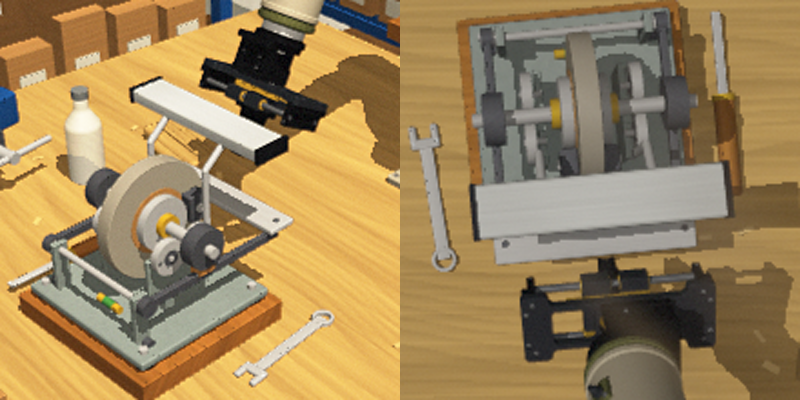

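The hand is leant under the lamp with its fingers shut, short of the bar. The finger ends show at about (606,262) in the right panel, which is top pixel (358,281). I'll check that against the projection and plan the press.

Run:
```python
from h import *
print(proj("top",W((-.174,-.002,.191))),proj("top",W((-.140,0,.139))))
l=np.radians(28)
for t in((-.155,0,.160),(-.145,0,.144),(-.145,0,.139),(-.145,0,.121)): print(t,row(np.array(t),28))
```

```text
[356.42262672 283.53764591] [352.37076532 267.89039099]
(-0.155, 0, 0.16) ([-0.0, -0.01, -0.02], [-0.03, 0.03, 0.6], array([ 0.392, -0.096,  0.321]))
(-0.145, 0, 0.144) ([-0.0, -0.01, -0.02], [-0.05, 0.03, 0.92], array([ 0.402, -0.095,  0.305]))
(-0.145, 0, 0.139) ([-0.0, -0.01, -0.02], [-0.01, 0.03, 0.99], array([ 0.402, -0.095,  0.3  ]))
(-0.145, 0, 0.121) ([-0.0, -0.01, -0.02], [0.13, 0.03, 1.25], array([ 0.402, -0.095,  0.282]))
```

Request:
{"fn": "play_rows", "kwargs": {
  "plan": [
    [[0,0,0],[-0.03,0.03,0.3],1],
    [[0,0,0],[-0.03,0.03,0.6],1],
    [[0,0,0],[-0.04,0.03,0.8],1],
    [[0,0,0],[-0.05,0.03,0.92],1],
    [[0,0,0],[-0.03,0.03,0.96],1],
    [[0,0,0],[-0.01,0.03,0.99],1]
  ]
}}

```text
clock: 2.45
tool_pos: [0.4019, -0.0951, 0.3002]
orientation: [3.14, 0.488, -3.064]
force: [-4.6, 1.0, 7.2]
grip_width: 0.0002
```

Run:
```python
from h import *
print(tip())
for t in((-.145,0,.130),(-.145,0,.125),(-.145,0,.121)): print(t,row(np.array(t),28))
```

```text
(2.45, array([-1.450e-01, -1.000e-04,  1.395e-01]), array([ 0.469, -0.   , -0.883]), array([-4.6,  1. ,  7.2]), array([-0.46, -0.29,  0.57,  2.32,  0.11,  0.59,  1.7 ]), 0.00015904983209031633)
(-0.145, 0, 0.13) ([-0.0, -0.0, -0.02], [0.08, 0.0, 0.14], array([ 0.402, -0.095,  0.291]))
(-0.145, 0, 0.125) ([-0.0, -0.0, -0.02], [0.11, 0.0, 0.21], array([ 0.402, -0.095,  0.286]))
(-0.145, 0, 0.121) ([-0.0, -0.0, -0.02], [0.15, 0.0, 0.27], array([ 0.402, -0.095,  0.282]))
```

Request:
{"fn": "play_rows", "kwargs": {
  "plan": [
    [[0,0,0],[0.03,0,0.05],1],
    [[0,0,0],[0.06,0,0.1],1],
    [[0,0,0],[0.09,0,0.16],1],
    [[0,0,0],[0.11,0,0.21],1],
    [[0,0,0],[0.11,0,0.21],1]
  ]
}}

```text
clock: 3.08
tool_pos: [0.4021, -0.0951, 0.2867]
orientation: [3.14, 0.489, -3.065]
force: [-7.9, -0.0, 10.1]
grip_width: 0.0005
```

```bash
cat > look.py <<'E'
from h import *
import cv2,sys
a=eyes.snapshot("side");b=eyes.snapshot("top")
cv2.imwrite("pics/raw_s_%s.png"%sys.argv[1],a);cv2.imwrite("pics/raw_t_%s.png"%sys.argv[1],b)
A=cv2.resize(a[160:300,220:360],(400,400),interpolation=cv2.INTER_CUBIC)
B=cv2.resize(b[150:290,285:425],(400,400),interpolation=cv2.INTER_CUBIC)
cv2.imwrite("pics/%s.png"%sys.argv[1],np.hstack([A,B]))
print(tip())
E
python3 look.py p2
```

```text
(3.175, array([-1.447e-01, -1.000e-04,  1.262e-01]), array([ 0.47 ,  0.   , -0.883]), array([-8.2,  0.4, 11.3]), array([-0.48, -0.27,  0.59,  2.34,  0.09,  0.55,  1.72]), 0.00042980376781650296)
```

View pics/p2.png

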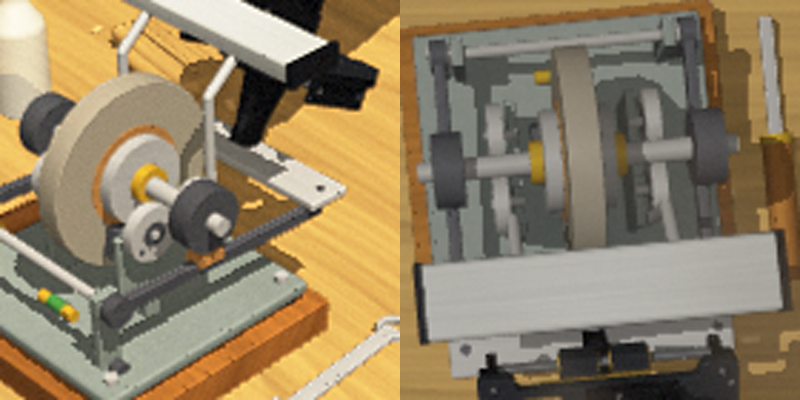

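The weights are no longer visible at the front, so the wheel has started to turn. The bar is about 13 mm down, so I'll press another 5 mm and hold.

Request:
{"fn": "play_rows", "kwargs": {
  "plan": [
    [[0,0,0],[0.02,0,0.04],1],
    [[0,0,0],[0.04,0,0.08],1],
    [[0,0,0],[0.04,0,0.08],1],
    [[0,0,0],[0.04,0,0.08],1]
  ]
}}

```text
clock: 3.68
tool_pos: [0.4023, -0.0952, 0.2823]
orientation: [3.139, 0.49, -3.065]
force: [-9.9, -1.0, 11.9]
grip_width: 0.0005
```

```bash
python3 look.py p3
```

```text
(3.775, array([-1.443e-01, -1.000e-04,  1.218e-01]), array([ 0.471,  0.001, -0.882]), array([-10.2,  -0.3,  11.3]), array([-0.48, -0.26,  0.6 ,  2.34,  0.08,  0.53,  1.73]), 0.0004331967672066455)
```

View pics/p3.png

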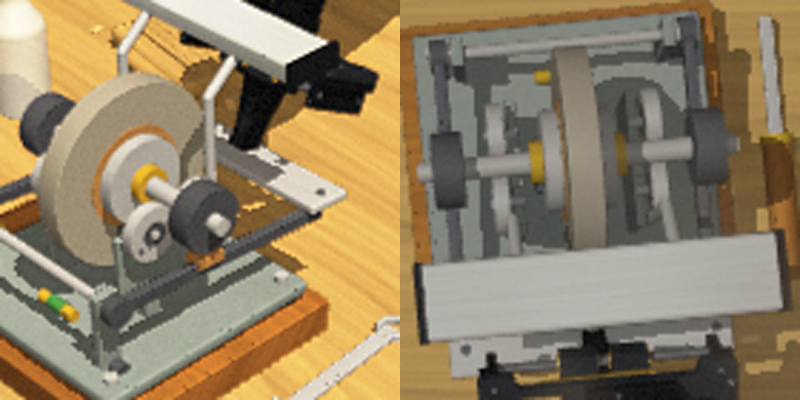

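Request:
{"fn": "play_rows", "kwargs": {
  "plan": [
    [[0,0,0],[0.01,0,0.01],1],
    [[0,0,0],[0.01,0,0.02],1],
    [[0,0,0],[0.01,0,0.02],1],
    [[0,0,0],[0.01,0,0.02],1],
    [[0,0,0],[0.01,0,0.02],1],
    [[0,0,0],[0.01,0,0.02],1],
    [[0,0,0],[0.01,0,0.02],1],
    [[0,0,0],[0.01,0,0.02],1],
    [[0,0,0],[0.01,0,0.02],1],
    [[0,0,0],[0.01,0,0.02],1],
    [[0,0,0],[0.01,0,0.02],1],
    [[0,0,0],[0.01,0,0.02],1]
  ]
}}

```text
clock: 5.28
tool_pos: [0.4024, -0.0953, 0.2818]
orientation: [3.138, 0.491, -3.066]
force: [-10.1, -0.3, 12.8]
grip_width: 0.0006
```

```bash
python3 look.py p4
python3 - <<'E'
from h import *
import cv2
for n in("p2","p3","p4"):
  print(n)
for X in((0,.0425,.107),(-.163,.115,.139),(-.163,.115,.119),(-.022,.0325,.107),(.022,.0325,.107)): print(X,((proj("side",W(X))-[220,160])*400/140).round(0))
for X in((-.163,.115,.139),(-.163,.115,.119),(-.163,-.115,.139),(-.163,-.115,.119)): print(X,((proj("top",W(X))-[285,150])*400/140).round(1)+[400,0])
a=[cv2.imread(f"pics/raw_s_{n}.png")[175:275,225:305] for n in("p2","p4")]
a=[cv2.resize(i,(400,500),interpolation=cv2.INTER_CUBIC) for i in a]
cv2.imwrite("pics/p4w.png",np.hstack(a))
E
```

```text
(5.375, array([-1.441e-01, -1.000e-04,  1.213e-01]), array([ 0.471,  0.001, -0.882]), array([-9.8, -0.8, 11.7]), array([-0.48, -0.26,  0.6 ,  2.34,  0.08,  0.53,  1.73]), 0.0005341300888395454)
p2
p3
p4
(0, 0.0425, 0.107) [156. 243.]
(-0.163, 0.115, 0.139) [344. 172.]
(-0.163, 0.115, 0.119) [344. 190.]
(-0.022, 0.0325, 0.107) [167. 228.]
(0.022, 0.0325, 0.107) [130. 249.]
(-0.163, 0.115, 0.139) [450.9 378.9]
(-0.163, 0.115, 0.119) [451.7 378.1]
(-0.163, -0.115, 0.139) [739.8 352.6]
(-0.163, -0.115, 0.119) [735.6 352.3]
```

View pics/p4.png

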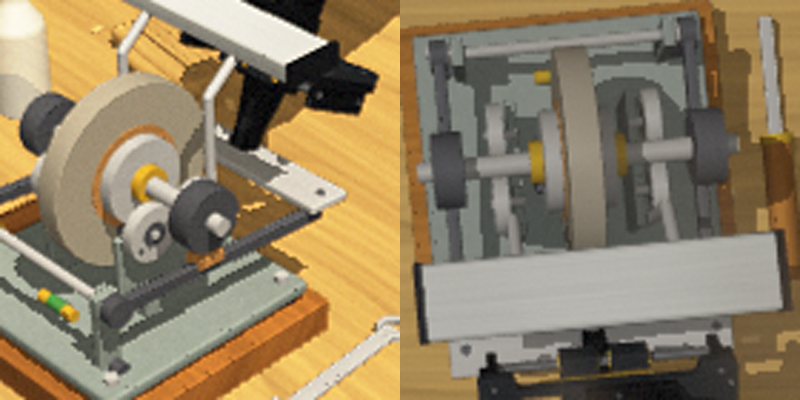

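View pics/p4w.png

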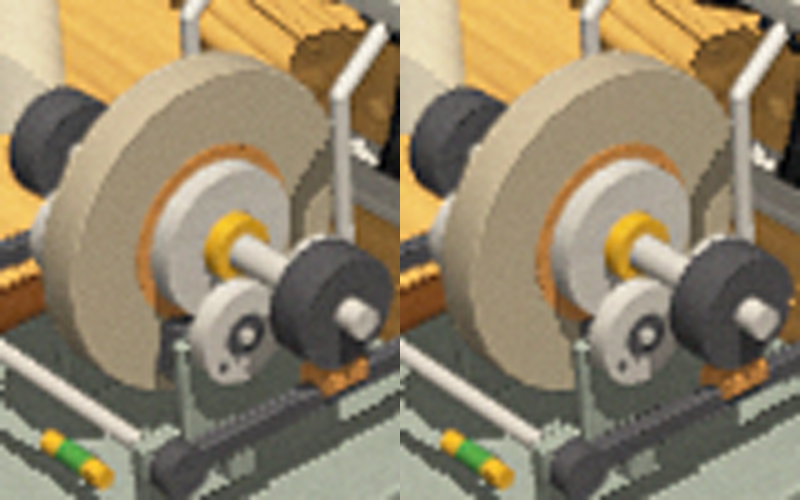

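The bar's left-front corner is at (346,190) in the left panel. The model puts that at z about 119 mm, so it is 20 mm down. The dark weight edge moved between p2 and p4 and now sits behind the roller near the bottom. I'll keep holding and compare frames to see when it stops.

Request:
{"fn": "play_rows", "kwargs": {
  "plan": [
    [[0,0,0],[0,0,0],1],
    [[0,0,0],[0,0,0],1],
    [[0,0,0],[0,0,0],1],
    [[0,0,0],[0,0,0],1],
    [[0,0,0],[0,0,0],1],
    [[0,0,0],[0,0,0],1],
    [[0,0,0],[0,0,0],1],
    [[0,0,0],[0,0,0],1],
    [[0,0,0],[0,0,0],1],
    [[0,0,0],[0,0,0],1],
    [[0,0,0],[0,0,0],1],
    [[0,0,0],[0,0,0],1]
  ]
}}

```text
clock: 6.88
tool_pos: [0.4025, -0.0954, 0.2827]
orientation: [3.137, 0.492, -3.066]
force: [-10.0, -1.0, 12.0]
grip_width: 0.0004
```

```bash
python3 look.py p5; python3 look.py p6;python3 look.py p7
cat > d.py <<'E'
import cv2,numpy as np,sys
ns=sys.argv[1:]
for u,v in zip(ns,ns[1:]):
  for c in "st":
    d=cv2.absdiff(cv2.imread(f"pics/raw_{c}_{u}.png"),cv2.imread(f"pics/raw_{c}_{v}.png")).max(2)
    d=d[175:275,225:305] if c=="s" else d[150:240,285:425]
    y,x=np.where(d>25);print(u,v,c,len(x),(x.mean(),y.mean()) if len(x) else "")
a=[cv2.resize(cv2.imread(f"pics/raw_s_{n}.png")[175:275,225:305],(400,500),interpolation=cv2.INTER_CUBIC) for n in ns[-2:]]
cv2.imwrite(f"pics/w_{ns[-1]}.png",np.hstack(a))
E
python3 d.py p2 p3 p4 p5 p6 p7
```

```text
(6.975, array([-1.438e-01, -1.000e-04,  1.223e-01]), array([ 0.472,  0.002, -0.882]), array([-9.9, -0.6, 11.8]), array([-0.48, -0.26,  0.6 ,  2.34,  0.08,  0.53,  1.73]), 0.00013298144550051805)
(7.075, array([-1.439e-01, -1.000e-04,  1.222e-01]), array([ 0.472,  0.002, -0.882]), array([-9.2, -0.8, 12.6]), array([-0.48, -0.26,  0.6 ,  2.34,  0.08,  0.53,  1.73]), 0.0002245920699963005)
(7.175, array([-1.439e-01, -1.000e-04,  1.223e-01]), array([ 0.472,  0.002, -0.882]), array([-9.1, -1. , 12.6]), array([-0.48, -0.26,  0.6 ,  2.34,  0.08,  0.53,  1.73]), 0.00012883419011004135)
p2 p3 s 265 (np.float64(54.928301886792454), np.float64(51.12075471698113))
p2 p3 t 44 (np.float64(64.45454545454545), np.float64(60.81818181818182))
p3 p4 s 24 (np.float64(61.5), np.float64(30.666666666666668))
p3 p4 t 2 (np.float64(21.0), np.float64(61.0))
p4 p5 s 53 (np.float64(64.35849056603773), np.float64(34.35849056603774))
p4 p5 t 6 (np.float64(41.0), np.float64(61.0))
p5 p6 s 0 
p5 p6 t 0 
p6 p7 s 0 
p6 p7 t 0
```

View pics/w_p7.png

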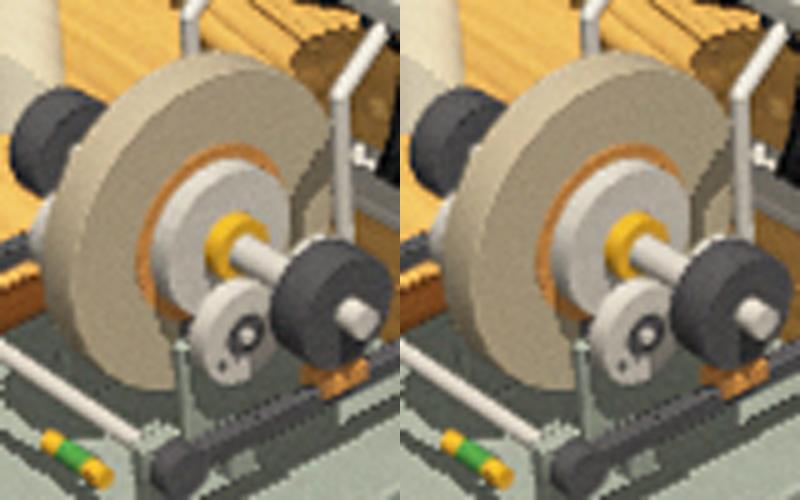

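```bash
cat > ov.py <<'E'
from h import *
import cv2,sys
n=sys.argv[1]
def block(a,sy=1):
    # a: deg from bottom toward -x (front)
    a=np.radians(a); rad=np.array([-np.sin(a),0,-np.cos(a)]); tan=np.array([-np.cos(a),0,np.sin(a)])
    return [[np.array([0,sy*y,.165])+rad*(.058+dr)+tan*dt for dr,dt in((-.015,-.022),(-.015,.022),(.015,.022),(.015,-.022))] for y in(.0125,.0325)]
for cam,(y0,y1,x0,x1) in(("side",(200,270,235,305)),("top",(170,240,320,390))):
  im=cv2.imread(f"pics/raw_{cam[0]}_{n}.png")[y0:y1,x0:x1]
  im=cv2.resize(im,(400,400),interpolation=cv2.INTER_CUBIC);base=im.copy()
  for a,col in((0,(0,0,255)),(20,(0,255,255)),(-20,(255,0,0))):
   for sy in((1,) if cam=="side" else (1,-1)):
    b=block(a,sy)
    for q in b+[[b[0][i],b[1][i]] for i in range(4)]:
      pts=np.array([(proj(cam,W(X))-[x0,y0]+.5)*400/70 for X in q],int)
      cv2.polylines(im,[pts],True,col,1)
  cv2.imwrite(f"pics/ov_{cam}_{n}.png",np.hstack([base,im]))
E
python3 ov.py p7
```

```text
(no output)
```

View pics/ov_side_p7.png

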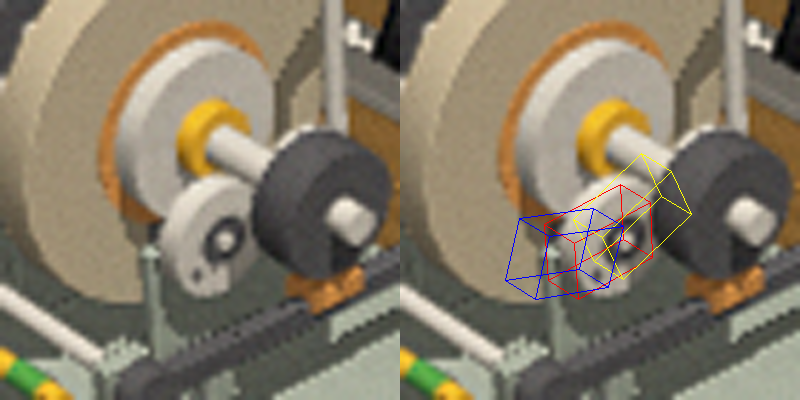

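View pics/ov_top_p7.png

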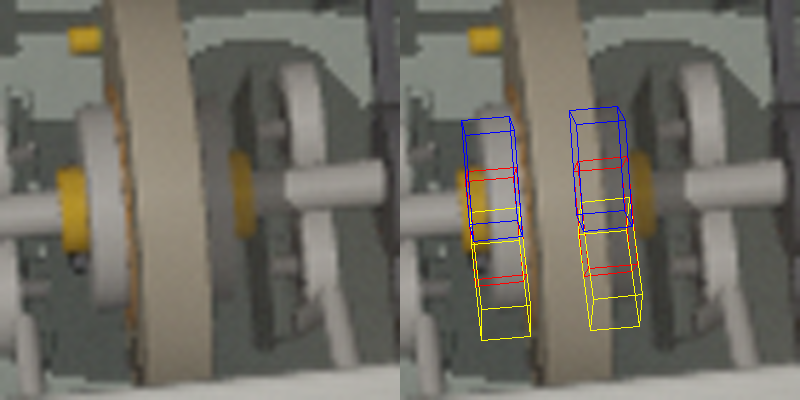

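```bash
python3 d.py p3 p7
python3 - <<'E'
from h import *
import cv2
ims=[]
for n in("p2","p3","p4","p7"):
    for c,(y0,y1,x0,x1) in(("s",(225,255,250,280)),("t",(195,225,325,355))):
        ims.append(cv2.resize(cv2.imread(f"pics/raw_{c}_{n}.png")[y0:y1,x0:x1],(200,270),interpolation=cv2.INTER_NEAREST))
cv2.imwrite("pics/z.png",np.vstack([np.hstack(ims[0::2]),np.hstack(ims[1::2])]))
for r in (.035,.04): print(proj("top",W((0,r,.107))),proj("side",W((0,r,.107))))
E
```

```text
p3 p7 s 28 (np.float64(62.5), np.float64(33.07142857142857))
p3 p7 t 4 (np.float64(51.0), np.float64(61.0))
[330.9483368  209.77555977] [272.64785237 243.77278558]
[328.82736504 209.97088865] [273.96016823 244.58509798]
```

View pics/z.png

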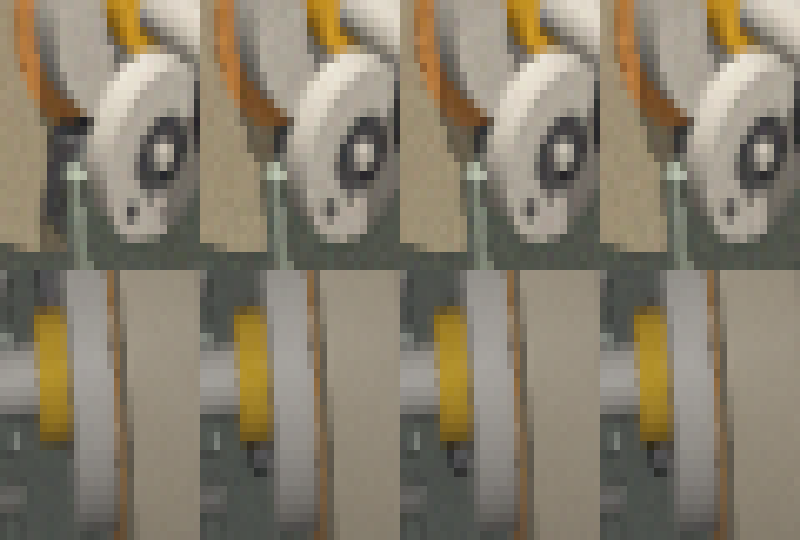

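The wheel has stood still from 3.7 s to 7.2 s. Both views match the 0° (bottom) overlay: the weight's front end shows just ahead of the collar in the top view, and its edge is by the plate post in the side view. I'll let the bar up smoothly and back out.

Request:
{"fn": "play_rows", "kwargs": {
  "plan": [
    [[0,0,0],[-0.04,0,-0.08],1],
    [[0,0,0],[-0.08,0,-0.16],1],
    [[0,0,0],[-0.12,0,-0.24],1],
    [[0,0,0],[-0.17,0,-0.32],1],
    [[0,0,0],[-0.2,0,-0.4],1],
    [[0,0,0],[-0.2,0,-0.6],1],
    [[0,0,0],[-0.2,0,-0.9],1],
    [[0,0,0],[-0.2,0,-1.2],1],
    [[0,0,0],[-0.2,0,-1.3],1],
    [[0,0,0],[-0.2,0,-1.3],1]
  ]
}}

```text
clock: 8.43
tool_pos: [0.3762, -0.0978, 0.3573]
orientation: [3.137, 0.492, -3.067]
force: [-0.3, 0.1, 0.2]
grip_width: 0.0003
```

```bash
python3 look.py q1; python3 ov.py q1
python3 - <<'E'
from h import *
# retreat: stand-frame tip moved sideways
for t in((-.22,.0,.24),(-.2,.3,.30)): print(row(np.array(t),28))
E
```

```text
(8.525, array([-0.1703, -0.0003,  0.1962]), array([ 0.472,  0.002, -0.882]), array([ 0.2,  0.3, -0.3]), array([-0.39, -0.44,  0.47,  2.29,  0.16,  0.76,  1.65]), 0.0006104390865788085)
([0.01, 0.01, -0.03], [0.38, 0.01, -1.04], array([ 0.327, -0.101,  0.401]))
([0.01, 0.01, -0.03], [-0.36, 5.01, -1.75], array([0.323, 0.2  , 0.461]))
```

View pics/q1.png

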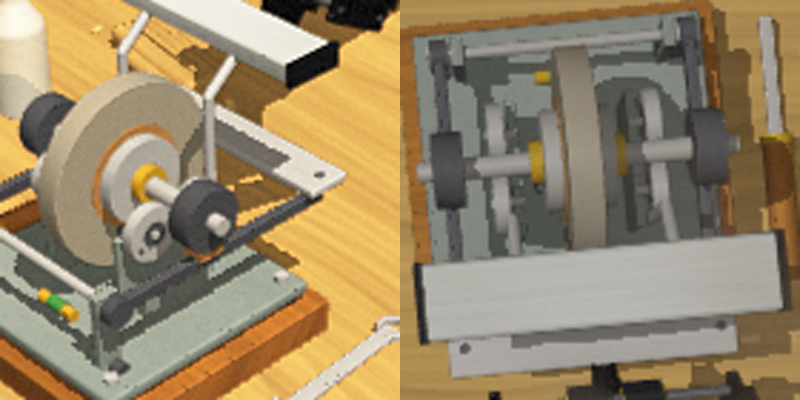

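View pics/ov_side_q1.png

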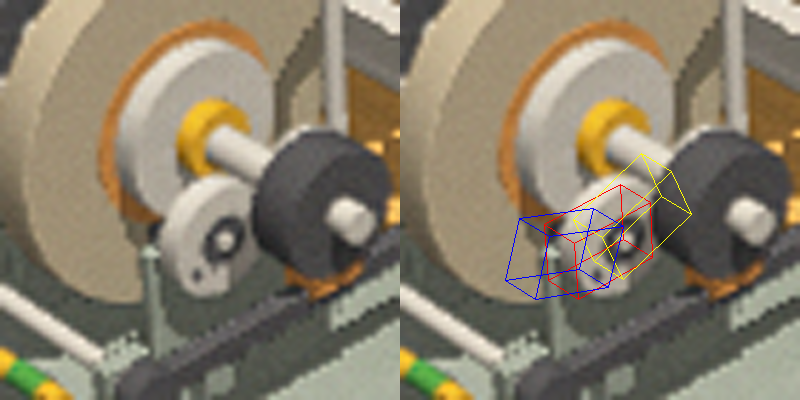

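View pics/ov_top_q1.png

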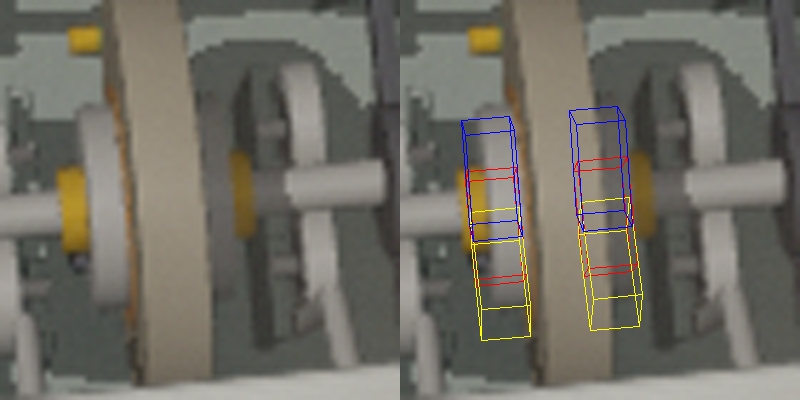

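The bar is back up: its corner is at (346,174) in the left panel, as it was at the start. The weights haven't moved from the bottom. Next I'll take the hand further off, up and to the left, away from the lamp.

Request:
{"fn": "play_rows", "kwargs": {
  "plan": [
    [[0,0,0],[0,0.5,-0.3],1],
    [[0,0,0],[-0.1,1.2,-0.6],1],
    [[0,0,0],[-0.1,1.9,-0.9],1],
    [[0,0,0],[-0.2,2.7,-1.2],1],
    [[0,0,0],[-0.3,3.5,-1.5],1],
    [[0,0,0],[-0.36,4.2,-1.75],1],
    [[0,0,0],[-0.36,4.7,-1.75],1],
    [[0,0,0],[-0.36,5.0,-1.75],1],
    [[0,0,0],[-0.36,5.0,-1.75],1],
    [[0,0,0],[-0.36,5.0,-1.75],1]
  ]
}}

```text
clock: 9.78
tool_pos: [0.3231, 0.1979, 0.4601]
orientation: [3.137, 0.49, -3.067]
force: [0.7, -0.3, 0.5]
grip_width: 0.0003
```

```bash
python3 look.py r1; python3 d.py q1 r1
python3 - <<'E'
import cv2,numpy as np
cv2.imwrite("pics/r1f.png",np.hstack([cv2.resize(cv2.imread(f"pics/raw_{c}_r1.png"),(400,300)) for c in "st"]))
E
```

```text
(9.875, array([-0.1996,  0.2985,  0.2998]), array([ 0.471,  0.001, -0.882]), array([0.4, 0.4, 0.1]), array([-0.11, -0.43, -0.5 ,  2.08,  0.05,  1.02,  1.01]), 0.0006782665655158976)
q1 r1 s 434 (np.float64(71.52995391705069), np.float64(22.430875576036865))
q1 r1 t 0
```

View pics/r1f.png

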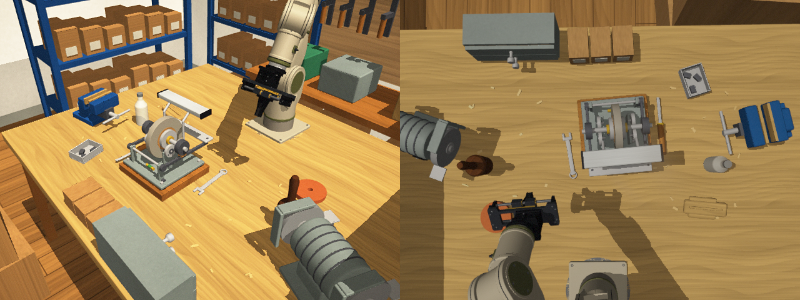

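The hand is clear and everything else stands where it was. The changed side-view pixels, centred at (71,22) in the crop, are the moving arm shadow beside the lamp; the top view of the wheel shows no change.

```bash
python3 -c "
from rig import robot
print(robot.finish_job())"
```

```text
the job is handed in; nothing more can be done
None
```

The wheel turned and came to rest with its heavy side at the bottom, and I handed the job in at about 9.9 s.

I pressed the release bar at its middle with the fingers shut and the hand leant 28° under the lamp. The bar went down about 18 mm at about 12 N. I held it there, let it up smoothly and moved the hand well clear.

**Last checks**
- **Wheel:** it did not move between 3.7 s and 7.2 s while the bar was held down. Afterwards the top view showed no change and the side view still matched. The weights fit the bottom position to within about 4°. They are partly hidden behind the roller and collar, so that figure is an estimate.
- **Bar:** it came back up to its starting height and the tool force returned to about zero.
- **Other things on the bench:** by eye, all are where they were.

**Less certain**
- **Right end of the bar:** I did not measure its height directly while pressed. I judged the bar level because the press was centred and the left end had dropped about as far as the middle.
- **Press force:** it was slightly below the 14 N the text gives for that depth.

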